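Lay out the capping station's kit

ROBOT

A 7-joint arm with a two-finger parallel gripper is mounted at the origin on a cart in front of the work surface, level with it; the furniture and walls round the work are solid. World frame = base frame: x ahead of the robot, y to its left, z up, the work surface at z = 0. Lengths are in m, angles in rad, forces in N, time in s.
With the tool pointing down it reaches from about 0.4 to 0.9 m from the base axis. Payload 5.5 kg.
Tool frame: the origin (TCP) lies midway between the tips of the shut fingers; the grasp point (between the pads) lies 19 mm behind it (manip.grip_depth is the distance from the TCP to the grasp point, in m); z points along the fingers, x is the direction in which the jaws open and shut, and the axes are right-handed (so a half turn about z gives the same grasp; the last joint's range is limited). The gripper opens to 92 mm and grips with 3 to 60 N. Pads are 19 mm wide; open, the fingers measure 130 mm over their backs; the gripper's body (75 mm by 190 mm) begins 47 mm behind the grasp point.
Start: joints at [-1.078, 0.501, -0.427, 1.55, 0.221, 1.138, -0.21], TCP at [0.148, 0.633, 0.227] pointing down, gripper open.
Joint ranges: [-2.88, 2.88], [-0.31, 2.03], [-1.54, 1.56], [0.2, 2.42], [-1.41, 4.55], [0.19, 2.02], [-2.57, 2.57]. Speed limits (rad/s): [2.57, 2.57, 3.14, 3.14, 3.14, 3.14, 3.14].

INTERFACE

Orientations are given as a unit quaternion [x, y, z, w].
In Python, from bench import manip, effector, viewer gives the robot as it stands. Calls block until the motion is done:
- manip.move_pose(position, orientation): joint-space move of the TCP to a pose.
- manip.servo_line(position, ori=None, vel=0.15): straight line of the TCP; ori=None keeps the orientation; vel is the mean speed in m/s.
- manip.movej(angles): joint-space move.
- effector.open_jaws() and effector.close(f_grip=None): open the fingers fully, or close them until they stop; f_grip is the grip in N (None keeps the last).
- manip.sleep(seconds).
- manip.solve_ik(position, orientation): joint angles nearest the present ones, or None.
- viewer.get_image(name): name is "scene" or "top" or "wrist"; returns the picture (420x560x3 uint8, red, green, blue); there is no depth.
- viewer.get_calibration(name): a dict with "vfov" (degrees; the focal length in pixels is half the picture's height over the tangent of half this angle, whatever the lens; pixels are square), "cx", "cy" (the principal point, pixels), "eye" and "attitude" of the camera in the world. Camera axes: x right, y down, z forward; pixel columns grow to the right and rows downward; lengths in m; the calibration is good to about 2 mm. A picture is of the moment at which its call begins: read the wrist's pose just before it. get_calibration takes no time and is no camera call; for the wrist camera it gives the pose at the moment of the call.
A pose or a line that the arm cannot do raises manip.PlanningError and nothing moves.
- manip.hand_in(): hands the job in, once; it reports no verdict.
Readings, each from a call of its own:
- manip.current_clock(): time.
- manip.current_q(): joint angles.
- manip.current_joint_velocities(): joint speeds.
- manip.current_tau(): joint torques, N m.
- manip.current_tool_pos(): TCP position.
- manip.current_tcp_rot(): TCP orientation.
- manip.current_force(): force on the tool from outside, world axes, zero at the start.
- manip.current_wrist_torque(): the same for the moment, N m.
- manip.current_finger_gap(): finger opening in m.
Only numpy, scipy, OpenCV 4.12 (cv2) and the standard library are available. Lean on these libraries where they do the work, as an engineer would, in place of code of your own. Each camera call takes 0.05 s, during which the arm holds its last target. There are 200 camera calls.

TASK

Set out the kit for the capping press: lay each screwdriver on the mat that bears its silhouette in its own handle colour, handle on handle and shaft on shaft, and stand each pump collar upright in the middle of the round stand of its colour, the gold collar on the yellow stand and the white one on the white stand. Leave the spanner and the steel pin where they are.

Things in the scene. Friction and masses are not known exactly. Their poses are not given: they have to be found in the camera images.
- driver_red_handle (a point): Screwdriver, red handle, bare steel shaft, lying, 190 mm long, 0.07 kg. Handle round, 27 mm thick, 92 mm long; shaft 8 mm. Point: on its long axis at the middle of the handle (about the centre of mass), 13 mm above what it lies on. y axis: along it from shaft tip to handle end; handle spans y = -46..46 mm, shaft tip at y = -131 mm; may be rolled about y. Hold it across the handle.
- driver_blue_handle (a point): Screwdriver, blue handle, bare steel shaft, lying, 165 mm long, 0.07 kg. Handle round, 27 mm thick, 92 mm long; shaft 8 mm. Point: on its long axis at the middle of the handle (about the centre of mass), 13 mm above what it lies on. y axis: along it from shaft tip to handle end; handle spans y = -46..46 mm, shaft tip at y = -118 mm; may be rolled about y. Hold it across the handle.
- mat_red: Fixed black rubber mat, 70 x 206 x 3 mm, with a flat red silhouette of the 190 mm red screwdriver printed on it. Origin: centre of its underside, under the middle of the silhouette's length; z up, y along the silhouette from shaft tip to handle end. The wide handle part is centred at x = 0, y = +36 mm; the thin shaft lies on the -y side.
- mat_blue: Fixed black rubber mat, 70 x 206 x 3 mm, with a flat blue silhouette of the 165 mm blue screwdriver printed on it. Origin: centre of its underside, under the middle of the silhouette's length; z up, y along the silhouette from shaft tip to handle end. The wide handle part is centred at x = 0, y = +36 mm; the thin shaft lies on the -y side.
- collar_gold: Pump collar with a pale gold (cream-yellow) finish, a small cap 34 mm high standing upright: a round body 28 mm in diameter with a narrower knob on top, 0.012 kg. Origin: centre of its underside; z is up. Round about z, so its yaw does not matter. Hold it across the 28 mm body, low down, as it tapers above.
- collar_white: Pump collar with a white finish, a small cap 34 mm high standing upright: a round body 28 mm in diameter with a narrower knob on top, 0.012 kg. Origin: centre of its underside; z is up. Round about z, so its yaw does not matter. Hold it across the 28 mm body, low down, as it tapers above.
- stand_gold: Fixed round yellow stand, a flat puck with a thin black circle on its top; top face 56 mm in diameter, black foot 60 mm, 12 mm high. Origin: centre of its underside; the flat top is 12 mm above it; z is up.
- stand_white: Fixed round white stand, a flat puck with a thin black circle on its top; top face 56 mm in diameter, black foot 60 mm, 12 mm high. Origin: centre of its underside; the flat top is 12 mm above it; z is up.
- spanner_13: Bystander: steel open-ended spanner lying flat, 31 x 159 x 9 mm, origin at the centre of its underside, y along its length. Leave it alone.
- pin_spare_1: Bystander: steel spindle pin standing upright on its foot, 26 mm in diameter, 110 mm high, origin at the centre of its underside. Leave it alone. (Left of it stands the fixed green lever press: its base reaches forward to x = 0.665 m and the black ball of its lever to about x = 0.61, y = -0.04, at a height of 0.44 to 0.48 m.)

How it is judged:
At the end, for the whole second after the job is handed in: Each screwdriver rests on its own colour's mat: middle of its handle within 13 mm across and 15 mm along the silhouette's, axis within 0.15 rad, shaft to the shaft side. Each collar stands upright (0.15 rad), still, on its stand (gold on yellow, white on white), within 12 mm of the centre (x of driver_red_handle in the frame of mat_red between -0.013 and 0.013 m and y of driver_red_handle in the frame of mat_red between 0.021 and 0.051 m and z of driver_red_handle in the frame of mat_red below 0.022 m and angle between the y axis of driver_red_handle and the y axis of mat_red, either way round below 0.15 rad and y of mat_red in the frame of driver_red_handle below 0 m and linear speed of each of driver_red, driver_blue, collar_gold, collar_white below 0.02 m/s and x of driver_blue_handle in the frame of mat_blue between -0.013 and 0.013 m and y of driver_blue_handle in the frame of mat_blue between 0.021 and 0.051 m and z of driver_blue_handle in the frame of mat_blue below 0.022 m and angle between the y axis of driver_blue_handle and the y axis of mat_blue, either way round below 0.15 rad and y of mat_blue in the frame of driver_blue_handle below 0 m and horizontal distance between collar_gold and stand_gold below 0.012 m and z of collar_gold in the frame of stand_gold between 0.008 and 0.016 m and angle between each of collar_gold, collar_white's own z axis and vertical below 0.15 rad and horizontal distance between collar_white and stand_white below 0.012 m and z of collar_white in the frame of stand_white between 0.008 and 0.016 m); the robot touches nothing.
It fails at once if the spanner is shifted by more than 20 mm (distance of spanner_13 from where it was at the start of the episode above 0.02 m).
It fails at once if the steel pin is shifted by more than 20 mm (distance of pin_spare_1 from where it was at the start of the episode above 0.02 m).
It also fails if it takes over 99 s, if anything falls off the work surface, if the arm or the gripper's body presses on something with over 40 N, if the wrist force passes 120 N, or if a joint passes its speed limit or range.

## Working session

There is one attempt and no reset: what is moved stays moved. The work goes in short steps, each a Python script; the robot and the scene stay as the last script left them, time stands still between calls to the robot, and variables do not carry over. Pictures are saved under pics/ and viewed, about 12 in all and at most 16, crops included, and the job is handed in when it is done.

```bash
mkdir -p pics; ls; python3 - <<'E'
from bench import manip, effector, viewer
import cv2
for n in ("scene","top"):
    im=viewer.get_image(n); cv2.imwrite(f"pics/{n}0.png",im[:,:,::-1]); print(n,viewer.get_calibration(n))
print(viewer.get_calibration("wrist"),manip.current_tcp_rot(),manip.current_clock(),manip.grip_depth)
E
```

```text
pics
scene {'vfov': 57.99822506950765, 'cx': 283.5784318759171, 'cy': 214.03180424986493, 'eye': array([0.07361662, 0.15425382, 0.70503927]), 'attitude': array([-0.45130869,  0.82439478, -0.29833428,  0.16640428])}
top {'vfov': 50.524015776759754, 'cx': 273.6951991466332, 'cy': 206.3562065924444, 'eye': array([ 0.40531634, -0.14888883,  0.96750728]), 'attitude': array([ 0.7148055 , -0.69557031,  0.0539554 , -0.04820646])}
{'vfov': 64.45997489749243, 'cx': 282.0145158012733, 'cy': 213.91093968704692, 'eye': array([0.06708427, 0.65212863, 0.38404934]), 'attitude': array([0.77415029, 0.61397601, 0.09514019, 0.1211327 ])} [ 7.83486864e-01  6.21407721e-01 -7.12111970e-04  5.20731415e-04] 0.1 0.0188
```

View pics/top0.png

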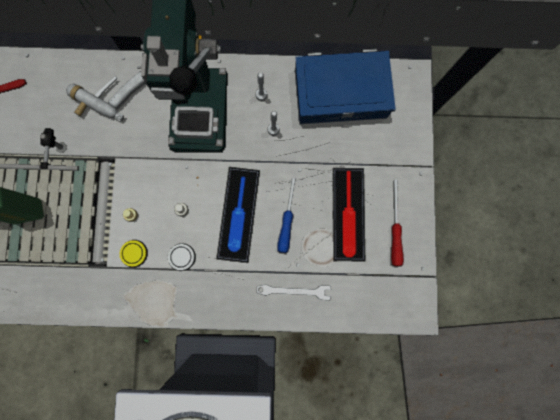

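View pics/scene0.png

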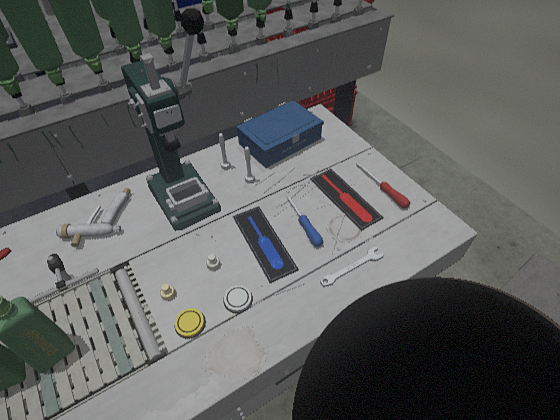

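```bash
cat > h.py <<'E'
from bench import manip, effector, viewer
import cv2, numpy as np
from scipy.spatial.transform import Rotation as R
def cast(cal,uv,z):
    uv=np.atleast_2d(uv).astype(float); f=210/np.tan(np.radians(cal["vfov"])/2)
    d=np.c_[(uv[:,0]-cal["cx"])/f,(uv[:,1]-cal["cy"])/f,np.ones(len(uv))]
    d=R.from_quat(cal["attitude"]).apply(d); e=np.array(cal["eye"])
    return (e+d*((z-e[2])/d[:,2])[:,None])[:,:2]
def proj(cal,p):
    f=210/np.tan(np.radians(cal["vfov"])/2)
    c=R.from_quat(cal["attitude"]).inv().apply(np.atleast_2d(p)-np.array(cal["eye"]))
    return c[:,:2]/c[:,2:]*f+[cal["cx"],cal["cy"]]
def mask(im,name):
    h,s,v=cv2.split(cv2.cvtColor(im,cv2.COLOR_RGB2HSV)); 
    m={"red":((h<8)|(h>172))&(s>150)&(v>60),"blue":(h>105)&(h<130)&(s>130)&(v>50),
       "yellow":(h>18)&(h<36)&(s>60)&(v>120),"black":(v<60),"white":(s<25)&(v>205)}[name]
    return m.astype(np.uint8)
def blobs(m,amin=30):
    c,_=cv2.findContours(m,cv2.RETR_EXTERNAL,cv2.CHAIN_APPROX_NONE)
    return [k for k in c if cv2.contourArea(k)>amin]
def down(yaw): # tool pointing down, jaw axis (x) at heading yaw
    return (R.from_euler("z",yaw)*R.from_euler("x",np.pi)).as_quat()
def shot(n,name):
    cal=viewer.get_calibration(n); im=viewer.get_image(n); cv2.imwrite(f"pics/{name}.png",im[:,:,::-1]); np.save(f"pics/{name}.npy",im); return cal,im
E
python3 - <<'E'
from h import *
for n in("top","scene"):
    cal=viewer.get_calibration(n); im=cv2.cvtColor(cv2.imread(f"pics/{n}0.png"),cv2.COLOR_BGR2RGB)
    for col,z in (("red",.008),("blue",.008),("yellow",.012),("white",.012),("black",.003)):
        for k in blobs(mask(im,col)):
            w=cast(cal,k[:,0],z)
            (c,s,a)=cv2.minAreaRect(w.astype(np.float32)*1000)
            if not(300<c[0]<800 and -400<c[1]<350): continue
            print(n,col,"px",k[:,0].mean(0).round(),"A",cv2.contourArea(k),"rect mm",np.round(c,1),np.round(s,1),round(a,1))
E
```

```text
top red px [348. 214.] A 766.0 rect mm [ 535.3 -318.1] [191.2  28.4] 0.0
top blue px [285. 232.] A 333.5 rect mm [ 491.7 -180.2] [22.7 90.1] 83.9
top blue px [238. 215.] A 698.0 rect mm [528.2 -78. ] [ 30.9 166.3] 84.6
top yellow px [132. 253.] A 512.0 rect mm [436.9 144.4] [53.  55.4] 1.5
top yellow px [130. 214.] A 85.5 rect mm [519.6 156.4] [23.1 25.7] 33.5
top black px [348. 214.] A 2660.5 rect mm [ 534.8 -318.5] [203.3  67.2] 0.7
top black px [237. 215.] A 2665.0 rect mm [527.5 -77.5] [ 66.7 203.1] 84.8
top black px [ 90. 199.] A 297.0 rect mm [524.7 270. ] [239.6 143.7] 1.7
top black px [ 50. 140.] A 191.0 rect mm [685.8 341.3] [50.4 39.1] 80.8
top black px [193. 121.] A 533.0 rect mm [735.9  31.8] [44.4 67.5] 1.7
top black px [331. 110.] A 653.0 rect mm [ 763.3 -291.5] [234.6 104.5] 70.9
scene red px [347. 199.] A 348.0 rect mm [ 533.6 -315.7] [188.2  26.7] 0.2
scene blue px [310. 230.] A 190.0 rect mm [ 499.2 -183.1] [23.2 84.8] 83.7
scene blue px [265. 243.] A 425.5 rect mm [526.2 -75.6] [ 26.7 163.4] 84.8
scene yellow px [189. 322.] A 581.0 rect mm [436.3 145. ] [54.5 54.7] 45.6
scene black px [ 97. 390.] A 100.5 rect mm [410.9 327.1] [  6.9 179.5] 0.4
scene black px [ 60. 284.] A 43.5 rect mm [663.8 338.9] [17.2 16.8] 2.8
scene black px [118. 273.] A 71.5 rect mm [615.2 222.2] [39.8 63.2] 85.9
scene black px [ 56. 264.] A 132.0 rect mm [720.5 337.8] [63.2 26.8] 10.8
scene black px [264. 242.] A 1602.5 rect mm [531.1 -79.4] [ 61.4 195.3] 84.8
scene black px [195. 210.] A 47.5 rect mm [699.7  15.9] [ 8.3 94.6] 0.5
scene black px [180. 211.] A 274.0 rect mm [761.4  22.9] [196.8 124.4] 1.7
scene black px [340. 201.] A 314.5 rect mm [ 536.4 -301.9] [189.7  21.8] 0.7
scene black px [352. 195.] A 293.0 rect mm [ 539.2 -337.7] [195.   25.6] 0.6
```

```bash
python3 - <<'E'
from h import *
for yaw in (90,-90,45,-45):
    print(yaw,manip.solve_ik([.48,.13,.2],down(np.radians(yaw))))
manip.move_pose([.50,.10,.24],down(np.pi/2))
manip.sleep(.3)
cal,im=shot("wrist","w1"); print(cal,manip.current_clock(),manip.current_q())
E
```

```text
90 [-0.1678286   0.2348107  -0.17240701  1.96154733  0.04911829  0.94916332
  1.20658245]
-90 [-0.55520871  0.23175948  0.27161543  1.97430039 -0.07609813  0.94512052
 -1.81668978]
45 [-0.27783711  0.22990458 -0.04649812  1.96519675  0.01305269  0.94677156
  0.45465764]
-45 [-0.44459218  0.22852381  0.14432803  1.97071549 -0.04021074  0.94503268
 -1.06580423]
{'vfov': 64.45997489749243, 'cx': 282.0145158012733, 'cy': 213.91093968704692, 'eye': array([0.41684687, 0.10107038, 0.39821399]), 'attitude': array([0.69850679, 0.69882905, 0.10904572, 0.10878995])} 2.7333 [-0.14662719  0.20872101 -0.11879012  1.89194485  0.02841674  1.04259282
  1.29416977]
```

View pics/w1.png

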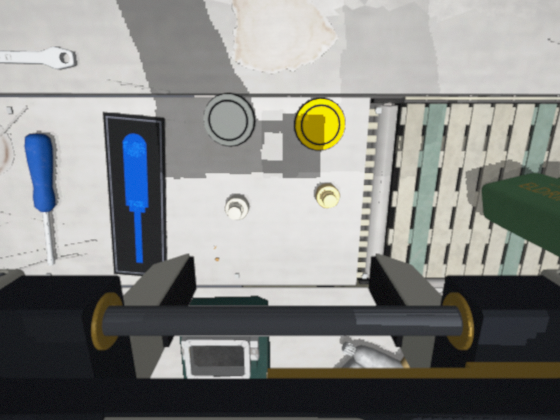

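```bash
python3 - <<'E'
from h import *
im=cv2.imread("pics/w1.png")
cv2.imwrite("pics/w1c.png",cv2.resize(im[80:240,195:395],None,fx=4,fy=3.75,interpolation=cv2.INTER_CUBIC)[:600,:800])
cal={'vfov': 64.45997489749243, 'cx': 282.0145158012733, 'cy': 213.91093968704692, 'eye': np.array([0.41684687, 0.10107038, 0.39821399]), 'attitude': np.array([0.69850679, 0.69882905, 0.10904572, 0.10878995])}
print("teeth",cast(cal,[[358,200],[371,200],[380,200]],.0),"\n",cast(cal,[[358,200],[371,200]],.03))
rgb=im[:,:,::-1].copy()
for k in blobs(mask(rgb,"yellow"),15)+blobs(mask(rgb,"blue"),50):
    for z in (.003,.012,.034): print(z,k[:,0].mean(0).round(), [np.round(q,1) for q in cv2.minAreaRect((cast(cal,k[:,0],z)*1000).astype(np.float32))])
E
```

```text
teeth [[0.52596946 0.19535824]
 [0.52596258 0.21146177]
 [0.52595781 0.22261058]] 
 [[0.51774856 0.18825493]
 [0.51774219 0.20314528]]
0.003 [406. 365.] [array([773.7, 280.7]), array([12.8,  8.4]), np.float64(27.6)]
0.012 [406. 365.] [array([765.6, 276.6]), array([12.5,  8.2]), np.float64(27.6)]
0.034 [406. 365.] [array([745.8, 266.6]), array([11.8,  7.8]), np.float64(27.6)]
0.003 [470. 328.] [array([710.7, 364.4]), array([27.2,  5.6]), np.float64(9.7)]
0.012 [470. 328.] [array([704. , 358.4]), array([26.6,  5.4]), np.float64(9.7)]
0.034 [470. 328.] [array([687.7, 343.7]), array([25.1,  5.1]), np.float64(9.7)]
0.003 [ 93. 327.] [array([ 708.4, -161.9]), array([ 4.1, 21.9]), np.float64(80.2)]
0.012 [ 93. 327.] [array([ 701.7, -155.9]), array([ 4. , 21.4]), np.float64(80.2)]
0.034 [ 93. 327.] [array([ 685.5, -141.3]), array([ 3.8, 20.2]), np.float64(80.2)]
0.003 [326. 194.] [array([519. , 155.7]), array([24.3, 27. ]), np.float64(46.8)]
0.012 [326. 194.] [array([516.7, 154.4]), array([23.8, 26.3]), np.float64(46.8)]
0.034 [326. 194.] [array([511. , 151.4]), array([22.4, 24.8]), np.float64(46.8)]
0.003 [320. 124.] [array([435.5, 145.4]), array([55.4, 56.4]), np.float64(0.0)]
0.012 [320. 124.] [array([435.1, 144.4]), array([54.2, 55.1]), np.float64(0.0)]
0.034 [320. 124.] [array([434. , 141.9]), array([51.1, 52. ]), np.float64(0.0)]
0.003 [ 41. 171.] [array([ 492.5, -189.1]), array([30.3, 95.3]), np.float64(81.4)]
0.012 [ 41. 171.] [array([ 490.8, -182.5]), array([29.6, 93.1]), np.float64(81.4)]
0.034 [ 41. 171.] [array([ 486.5, -166.3]), array([27.9, 87.8]), np.float64(81.4)]
0.003 [136. 197.] [array([527.7, -77.9]), array([ 29.2, 166.5]), np.float64(84.7)]
0.012 [136. 197.] [array([525.2, -73.8]), array([ 28.5, 162.7]), np.float64(84.7)]
0.034 [136. 197.] [array([519. , -63.9]), array([ 26.9, 153.4]), np.float64(84.7)]
```

View pics/w1c.png

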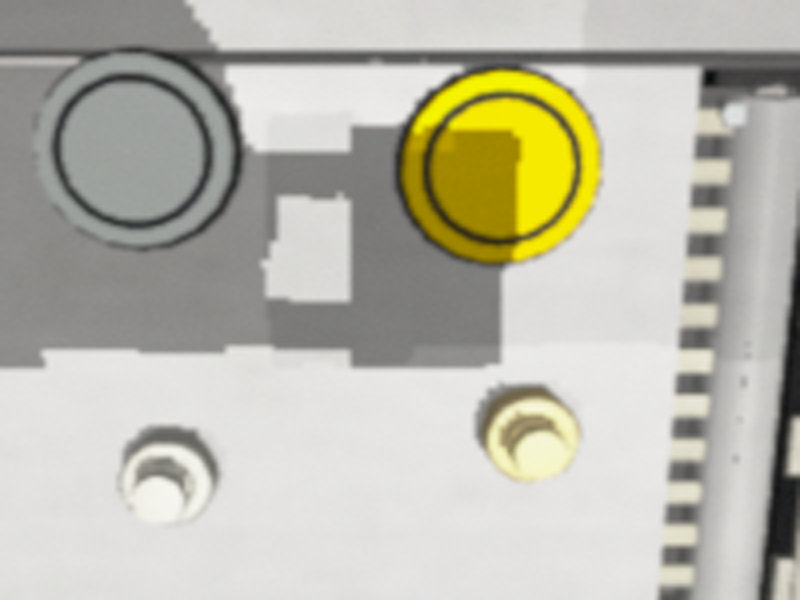

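```bash
python3 - <<'E'
from h import *
cal={'vfov': 64.45997489749243, 'cx': 282.0145158012733, 'cy': 213.91093968704692, 'eye': np.array([0.41684687, 0.10107038, 0.39821399]), 'attitude': np.array([0.69850679, 0.69882905, 0.10904572, 0.10878995])}
c=lambda u,v,z: cast(cal,[u,v],z)[0]
print(c(330.2,200.5,.034),c(234.2,213,.034))
G=(c(327.7,196.5,.012)+c(330.2,200.5,.034))/2; W=(c(237,206.7,.012)+c(234.2,213,.034))/2
SG=c(320.7,124.5,.012); SW=c(228,120.3,.012); print(G,W,SG,SW)
yaw=np.radians(-30); o=down(yaw); u=np.array([np.cos(yaw),np.sin(yaw)])
for P,S,sh in((G,SG,.015),(W,SW,0)):
    p=P+u*sh
    manip.move_pose([*p,.10],o); manip.servo_line([*p,.005],vel=.12)
    effector.close(10); manip.sleep(.2); print("gap",manip.current_finger_gap(),manip.current_force())
    manip.servo_line([*p,.07]); print("gap",manip.current_finger_gap())
    manip.servo_line([*S,.07]); manip.servo_line([*S,.018],vel=.06); print(manip.current_tool_pos(),S,manip.current_force())
    effector.open_jaws(); manip.sleep(.2); manip.servo_line([*S,.10]); print(manip.current_clock())
manip.move_pose([.50,.05,.24],down(np.pi/2)); manip.sleep(.2)
cal,im=shot("wrist","w2"); print(cal,manip.current_clock())
cv2.imwrite("pics/w2c.png",cv2.resize(im[70:230,170:370,::-1],None,fx=4,fy=3.75,interpolation=cv2.INTER_CUBIC))
E
```

```text
[0.51725297 0.1558386 ] [0.53215852 0.0463964 ]
[0.51780415 0.15588545] [0.53164632 0.04660994] [0.43500987 0.14456195] [0.43052534 0.04085948]
gap 0.026882288531317203 [-0.2243551   1.41888834 -0.2093587 ]
gap 0.02729961258168723
[0.43529461 0.14464773 0.01822912] [0.43500987 0.14456195] [ 0.19427328  0.32086997 -0.07268174]
11.1
gap 0.02761472375749946 [ 0.21888701  0.44519277 -0.25230218]
gap 0.027845774309865727
[0.43079447 0.04085549 0.01819709] [0.43052534 0.04085948] [-0.14427907 -0.20016214  0.06462919]
18.3083
{'vfov': 64.45997489749243, 'cx': 282.0145158012733, 'cy': 213.91093968704692, 'eye': array([0.41674506, 0.05078179, 0.39800559]), 'attitude': array([0.69884632, 0.69854189, 0.10879184, 0.1087078 ])} 20.2833
```

View pics/w2c.png

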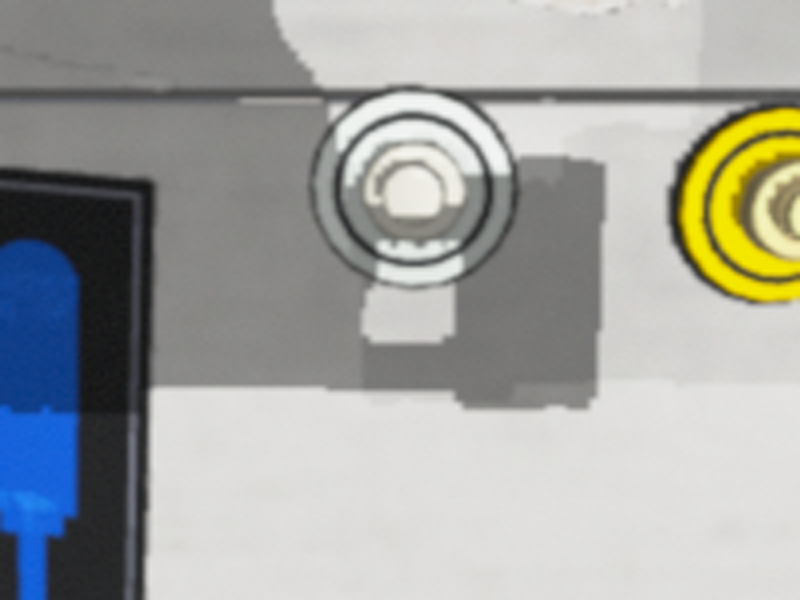

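```bash
python3 - <<'E'
from h import *
for i,(y,col) in enumerate(((-.13,"blue"),(-.37,"red"))):
    manip.move_pose([.53,y,.22],down(np.pi/2)); manip.sleep(.2)
    cal,im=shot("wrist",f"d{i}"); print(cal,manip.current_clock())
    for k in blobs(mask(im,col),100):
        if k[:,0,1].mean()>300: continue
        for z in (.003,.013): print(col,z,k[:,0].mean(0).round(), [np.round(q,1) for q in cv2.minAreaRect((cast(cal,k[:,0],z)*1000).astype(np.float32))])
a=np.hstack([cv2.imread(f"pics/d{i}.png")[40:320,80:480] for i in (0,1)])
cv2.imwrite("pics/d01.png",a)
E
```

```text
{'vfov': 64.45997489749243, 'cx': 282.0145158012733, 'cy': 213.91093968704692, 'eye': array([ 0.44717494, -0.12759799,  0.37845887]), 'attitude': array([0.69766293, 0.69961083, 0.10958186, 0.10864131])} 21.2917
blue 0.003 [233. 146.] [array([ 491.9, -182.9]), array([25.9, 93.7]), np.float64(81.0)]
blue 0.013 [233. 146.] [array([ 490.7, -181.5]), array([25.2, 91.2]), np.float64(81.0)]
blue 0.003 [326. 176.] [array([527.4, -77.5]), array([ 29. , 166.2]), np.float64(84.7)]
blue 0.013 [326. 176.] [array([525.2, -78.8]), array([ 28.2, 161.7]), np.float64(84.7)]
{'vfov': 64.45997489749243, 'cx': 282.0145158012733, 'cy': 213.91093968704692, 'eye': array([ 0.44799004, -0.36725995,  0.37841557]), 'attitude': array([0.69754989, 0.69970511, 0.10975964, 0.1085805 ])} 22.4917
red 0.003 [324. 180.] [array([ 534.5, -318.9]), array([190. ,  28.7]), np.float64(0.5)]
red 0.013 [324. 180.] [array([ 532.2, -320.2]), array([184.9,  27.9]), np.float64(0.5)]
red 0.003 [231. 125.] [array([ 469.5, -423.3]), array([25.6, 93.3]), np.float64(88.1)]
red 0.013 [231. 125.] [array([ 468.9, -421.8]), array([24.9, 90.8]), np.float64(88.1)]
```

View pics/d01.png

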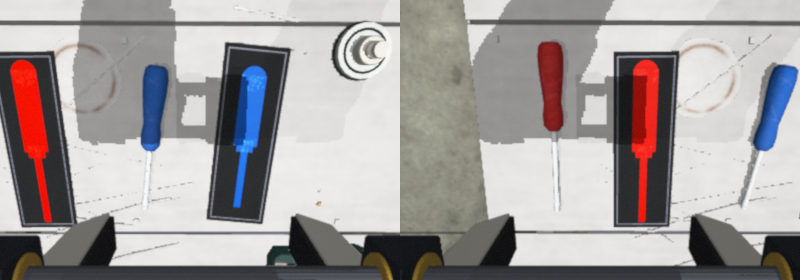

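```bash
python3 - <<'E'
from h import *
cal={'vfov': 64.45997489749243, 'cx': 282.0145158012733, 'cy': 213.91093968704692, 'eye': np.array([ 0.44799004, -0.36725995,  0.37841557]), 'attitude': np.array([0.69754989, 0.69970511, 0.10975964, 0.1085805 ])}
im=np.load("pics/d1.npy")
print(cast(cal,[[229,82],[238,250]],.013))
m=mask(im,"red"); k=[k for k in blobs(m,100) if 300<k[:,0,0].mean()<350][0]
w=cast(cal,k[:,0],.003); 
for x in np.arange(.44,.635,.008):
    s=w[abs(w[:,0]-x)<.004]; 
    if len(s): print(round(x,3),round(np.ptp(s[:,1])*1000,1))
cv2.imwrite("pics/rt.png",np.hstack([cv2.resize(im[70:270,200:260,::-1],None,fx=3,fy=3,interpolation=cv2.INTER_CUBIC),cv2.resize(im[70:270,285:365,::-1],None,fx=3,fy=3,interpolation=cv2.INTER_CUBIC)]))
E
```

```text
[[ 0.42363125 -0.42109606]
 [ 0.61041815 -0.41881709]]
0.44 19.3
0.448 27.0
0.456 27.4
0.464 27.5
0.472 28.4
0.48 27.9
0.488 28.0
0.496 28.2
0.504 27.3
0.512 27.5
0.52 27.7
0.528 28.7
0.536 28.0
0.544 26.6
0.552 14.0
0.56 9.4
0.568 8.6
0.576 8.6
0.584 8.6
0.592 8.6
0.6 9.8
0.608 8.9
0.616 8.9
0.624 8.9
0.632 8.7
```

View pics/rt.png

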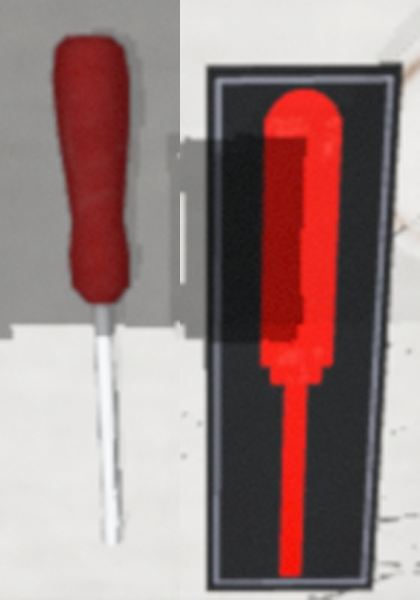

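```bash
python3 - <<'E'
from h import *
c0={'vfov': 64.45997489749243, 'cx': 282.0145158012733, 'cy': 213.91093968704692,'eye': np.array([ 0.44717494, -0.12759799,  0.37845887]), 'attitude': np.array([0.69766293, 0.69961083, 0.10958186, 0.10864131])}
e,t=cast(c0,[[235,107],[224,247]],.013); hb=np.degrees(np.arctan2(*(e-t)[::-1]))%360; print("blue heading",hb,e,t)
for D,hd,M,hm,off in(([.4907,-.1815],(hb+171)/2,[.5274,-.0776],174.7,.036),([.4689,-.4220],180.5,[.5346,-.3188],180.5,.0425)):
    a=np.radians(hm); S=np.array(M)+off*np.array([np.cos(a),np.sin(a)])
    o1,o2=down(np.radians(hd-90)),down(np.radians(hm-90))
    manip.move_pose([*D,.12],o1); manip.servo_line([*D,.005],vel=.12)
    effector.close(25); manip.sleep(.2); print("gap",manip.current_finger_gap(),manip.current_force())
    manip.servo_line([*D,.08]); print("gap",manip.current_finger_gap())
    manip.servo_line([*S,.08],ori=o2); manip.servo_line([*S,.0095],vel=.05); print(manip.current_tool_pos(),S,manip.current_force())
    effector.open_jaws(); manip.sleep(.3); manip.servo_line([*S,.12]); print(manip.current_clock())
manip.move_pose([.50,-.20,.26],down(np.pi/2)); manip.sleep(.2)
cal,im=shot("wrist","e0"); print(cal,manip.current_clock()); cal,im=shot("top","e1")
E
```

```text
blue heading 173.01204803615957 [ 0.44705163 -0.17638347] [ 0.60569764 -0.19582889]
gap 0.02366849719992931 [-0.06215639  1.11946554 -1.44936322]
gap 0.023683342149049828
[ 0.49183636 -0.07431239  0.00979797] [ 0.49155391 -0.07427466] [-0.08964014  0.08921177 -0.18905462]
31.1667
gap 0.02357699863852543 [-0.84618686  0.44043781  0.24933469]
gap 0.02363015069918971
[ 0.49237356 -0.3193458   0.00986579] [ 0.49210162 -0.31917088] [-0.94133659 -0.43138537 -1.79731268]
40.2583
{'vfov': 64.45997489749243, 'cx': 282.0145158012733, 'cy': 213.91093968704692, 'eye': array([ 0.416198  , -0.20036983,  0.41667826]), 'attitude': array([0.69978596, 0.69789245, 0.10787431, 0.10774444])} 41.275
```

View pics/e0.png

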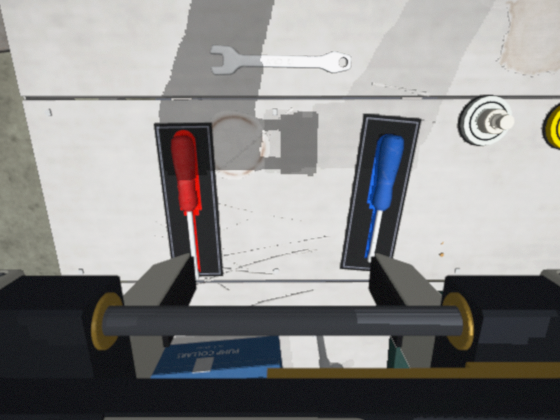

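```bash
python3 - <<'E'
from h import *
out=[]
for i,(y,M) in enumerate(((-.078,[.5274,-.0776]),(-.319,[.5346,-.3188]),(.09,None))):
    manip.move_pose([.54,y,.22],down(np.pi/2)); manip.sleep(.2)
    cal,im=shot("wrist",f"f{i}"); print({k:np.round(v,5).tolist() for k,v in cal.items() if k in("eye","attitude")})
    out.append(cv2.resize(im[60:260,190:370,::-1],(266,296)) if i<2 else cv2.resize(im[60:260,190:370,::-1],(266,296)))
cv2.imwrite("pics/f.png",cv2.resize(np.hstack(out),None,fx=1,fy=1)); print(manip.current_clock(),manip.current_force())
E
```

```text
{'eye': [0.45676, -0.07876, 0.37861], 'attitude': [0.69967, 0.69757, 0.10888, 0.10951]}
{'eye': [0.45784, -0.3163, 0.37833], 'attitude': [0.69757, 0.6997, 0.10972, 0.10852]}
{'eye': [0.45721, 0.08963, 0.37822], 'attitude': [0.6995, 0.69782, 0.10881, 0.10913]}
45.1417 [-0.09660192  0.04783693 -0.94654347]
```

View pics/f.png

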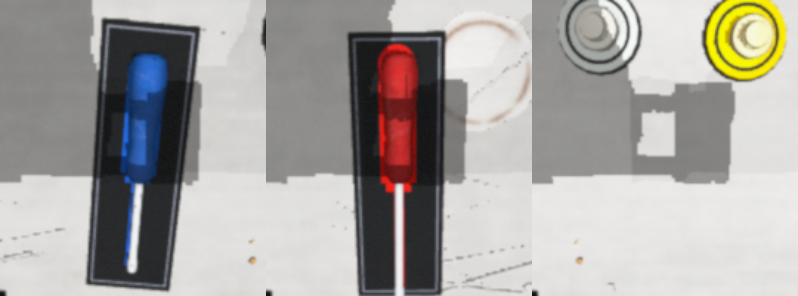

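```bash
python3 - <<'E'
from h import *
print(manip.hand_in(), manip.current_clock())
E
```

```text
the job is handed in; nothing more can be done
the job is handed in; nothing more can be done
```

I set out the whole kit and handed the job in at about 45 s of the 99 s. The hand-in reports no verdict, so what follows rests on my own last wrist pictures.

- **Collars:** both stand upright on their own stands. After allowing for viewing angle, I put each within about 2 mm of centre, judged by eye.
- **Blue screwdriver:** it lies on its mat with the shaft to the shaft side and its axis close to the silhouette's. The handle is about 2–3 mm off across.
- **Red screwdriver:** it lies on its mat, shaft to the shaft side, less than 1 mm off across.
- **Spanner and pin:** I never went near either of them. I did not measure their positions again at the end.

**Red dimensions disagree:** the data gives the red shaft tip at −131 mm and the handle end at +46 mm, which adds up to 177 mm, not 190 mm. In the picture the tip was about 141 mm from the middle of the handle. I therefore placed the middle of the handle at y = +42.5 mm instead of +36 mm. That stays within the 21–51 mm band on either reading. As expected, the handle end then sits about 7 mm inside the end of the silhouette.

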